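# Hang the pencil pocket on its keyhole stud

## Robot

A 7-joint arm with a two-finger parallel gripper is mounted at the origin on a cart in front of the work surface, level with it; the furniture and walls round the work are solid. World frame = base frame: x ahead of the robot, y to its left, z up, the work surface at z = 0. Lengths are in m, angles in rad, forces in N, time in s.
With the tool pointing down it reaches from about 0.4 to 0.9 m from the base axis. Payload 5.6 kg.
Tool frame: the origin (TCP) lies where the fingers leave the gripper's body, on its centre line; the fingertips stand arm.tip_reach ahead of it and the grasp point (between the pads) lies 69 mm ahead of it (arm.tip_reach is the distance from the TCP to the fingertips, in m); x points along the fingers, y is the direction in which the jaws open and shut, and the axes are right-handed (so a half turn about x gives the same grasp; the last joint's range is limited). The gripper opens to 92 mm and grips with 3 to 60 N. Pads are 20 mm wide; open, the fingers measure 128 mm over their backs; the gripper's body (75 mm by 189 mm) begins 69 mm behind the grasp point.
Start: joints at [1.293, 0.468, -0.012, 1.603, 0.006, 1.071, -0.056], TCP at [0.151, -0.632, 0.303] pointing down, gripper open.
Joint ranges: [-2.53, 2.53], [-0.31, 2.02], [-1.57, 1.55], [0.28, 2.44], [-1.29, 4.43], [0.15, 1.84], [-2.92, 2.92]. Speed limits (rad/s): [2.57, 2.57, 3.14, 3.14, 3.14, 3.14, 3.14].

## Interface

Orientations are given as [roll, pitch, yaw] about the fixed x, y, z axes, in that order (R = Rz(yaw) Ry(pitch) Rx(roll)).
In Python, from workcell import arm gives the robot as it stands. The module is installed in compiled form; this text tells all that it offers.
- The arm moves only by the tool arm_command, never from a script. Its argument "moves" is a list of rows, each a list of 4 numbers: the shift along the tool's x, y, z in cm, then the turn about the tool's x in degrees. A call has 1 to 12 rows; each row is the pose to reach, as a shift and turn from the pose commanded when the call began, along the tool's axes at that moment; what a row does not reach only later rows make up. A row lasts 1/10 s, in which the tool goes at most 50 mm and 8.59 degrees, less where a joint would pass 70% of its speed; a pose out of reach is approached as far as the arm can. A call with a gripper value outside its range is refused whole. "gripper" is the opening, from 0 (shut) to 1 (fully open), set as the call begins (left out, the last holds). The fingers move at their own pace and stop on an object; "grip_force" is the grip in N (left out, the last holds). Time passes only in rows, so rows that repeat a pose let the fingers close. It gives the time, the measured TCP pose, the force and the opening at its end, in the units of the state.
- arm.get_state(): the state, without advancing time (a new reading comes with each control period).
- arm.capture(name): name is "scene" or "top" or "wrist"; returns a dict with "img" (400x640x3 uint8, blue, green, red), "fov_y" (degrees; the focal length in pixels is half the picture's height over the tangent of half this angle, whatever the lens; pixels are square), "cx", "cy" (the principal point, pixels), "rvec" (rotation vector, rad) and "tvec" (3), from world to camera coordinates, as OpenCV has them. Camera axes: x right, y down, z forward; pixel columns grow to the right and rows downward; lengths in m; the calibration is good to about 2 mm. A picture is of the moment at which its call begins. There is no depth.
- arm.finish_job(): hands the job in, once; it reports no verdict.
The state is a dict: "clock": time; "joint_positions": joint angles; "joint_velocities": joint speeds; "joint_torque": joint torques, N m; "ee_pos": TCP position; "ee_rot": TCP orientation; "wrist_force": force on the tool from outside, world axes, zero at the start; "wrist_torque": the same for the moment, N m; "width": finger opening in m.
Only numpy, scipy, OpenCV 4.12 (cv2) and the standard library are available. Lean on these libraries where they do the work, as an engineer would, in place of code of your own. Each camera call takes 0.05 s, during which the arm holds its last target. There are 200 camera calls.

## Task

Hang the small wooden pencil pocket on the green display stand: press the large end of the keyhole in its steel back plate over the head of the brass stud until the back plate lies flat against the board, then slide it straight down until it is fully home in the narrow slot, and leave it hanging there upright. The stud was screwed in by eye, so feel gently for where it is and never press or knock hard. Leave the vase, the egg cup and the wooden bird standing where they are.

Things in the scene. Friction and masses are not known exactly. Their poses are not given: they have to be found in the camera images.
- pocket_centre (a point): Centre (half-way up) of the pencil pocket: loose open-topped box, wooden front and sides, steel back plate, 0.18 to 0.31 kg, standing upright on the table; 40 mm deep (x), 50 wide (y), 105 tall (z), walls 5 mm, empty. Axes: z up, +x out through the back plate (the face with the keyhole), y across. Grip it from above across its width, around 77 mm up.
- keyhole (a point): Centre of the keyhole's large end on the outer face of the 5 mm back plate, 58 mm above the pocket's underside, 20 mm along +x from its centre; axes as the pocket's. The large end is a through hole 19 mm across (eight-sided); a slot 10 mm wide runs up from it to 25 mm above this point, so the pocket slides down 21 mm to home.
- stud_mark (a point): Mark in the middle of the green board's front face, 125 mm above the table; z up, +x into the board, y along it. A rigid brass stud sticks straight out (-x) near it, NOT on it: up to 14 mm to either side and 5 mm up or down, differing each time, not given. Neck 8 mm thick, 7 long, then a flat head 16 mm across, 5 thick, 1 mm bevel: 12 mm out of the board. Over 30 N on stud or board is forcing.
- bud_vase: White bud vase, 66 mm wide, 112 mm tall, loose; origin at the centre of its underside. To be left alone.
- egg_cup: Wooden egg cup, 50 mm wide, 53 mm tall, loose; origin at the centre of its underside. To be left alone.
- wood_bird: Wooden bird, 55 x 109 x 54 mm, loose; origin at the centre of its underside. To be left alone.
- stand: The display stand, fixed; origin on the table under the board's front face, straight below the mark, axes as the mark's. Green upright board 160 mm wide, 150 tall, 18 thick, on a dark wooden base 180 mm wide and 14 mm high that reaches 17.5 mm in front of the board's face.
- pocket: The pencil pocket; origin at the centre of its underside, axes as given for its centre.
Mind the look-alikes: they are no part of the job. What is shaped like the pocket but turquoise is not meant. What is shaped like the stand but red is not meant.

How it is judged:
On the way:
1. the stud's head is through the large end and the back plate lies flat on the board (x of keyhole in the frame of stud_mark above -0.005 m and y of keyhole in the frame of stud_mark between -0.018 and 0.018 m and z of keyhole in the frame of stud_mark between -0.0095 and 0.0095 m), for 0.05 s.
At the end, for the whole second after the job is handed in: The pocket hangs on the stud, released and at rest, upright within 0.15 rad, back plate within 5 mm of the board at the keyhole, slid down so that the large end's centre lies 14 to 30 mm below the mark and within 18 mm of it sideways (x of keyhole in the frame of stud_mark above -0.005 m and y of keyhole in the frame of stud_mark between -0.018 and 0.018 m and z of keyhole in the frame of stud_mark between -0.03 and -0.014 m and contact force between pocket and stand above 0.5 N and angle between pocket_centre's own z axis and vertical below 0.15 rad and linear speed of pocket below 0.02 m/s); the robot touches nothing.
It fails at once if the pocket is pressed or knocked against the stand with more than 30 N (contact force between pocket and stand above 30 N).
It fails at once if the arm or gripper itself pushes on the stand with more than 15 N (contact force between any of the arm, the fingers and stand above 15 N).
It fails at once if the vase is pushed more than 20 mm away or knocked over (distance of bud_vase from where it was at the start of the episode above 0.02 m or angle between bud_vase's own z axis and vertical above 0.5 rad).
It fails at once if the egg cup is pushed more than 20 mm away or knocked over (distance of egg_cup from where it was at the start of the episode above 0.02 m or angle between egg_cup's own z axis and vertical above 0.5 rad).
It fails at once if the wooden bird is pushed more than 20 mm away or knocked over (distance of wood_bird from where it was at the start of the episode above 0.02 m or angle between wood_bird's own z axis and vertical above 0.5 rad).
It also fails if it takes over 51 s, if anything falls off the work surface, if the arm or the gripper's body presses on something with over 40 N, if the wrist force passes 120 N, or if a joint passes its speed limit or range.

## Working session

There is one attempt and no reset: what is moved stays moved. The work goes in short steps, Python scripts to look and compute and a tool call to move; the robot and the scene stay as the last step left them, time stands still between calls to the robot, and variables do not carry over. Pictures are saved under pics/ and viewed, about 8 in all and at most 12, crops included, and the job is handed in when it is done.

Besides the shell and the picture viewer there is one more tool, called by a JSON object that holds its "name" and its "arguments". arm_command: Moves the arm, as the interface text tells. Its arguments: {"type":"object","properties":{"moves":{"type":"array"},"gripper":{"type":"number"},"grip_force":{"type":"number"}},"required":["moves"]}

```bash
mkdir -p pics && cat > h.py <<'E'
import numpy as np, cv2
from workcell import arm
from scipy.spatial.transform import Rotation as R
def cam(n):
    c=arm.capture(n); c['f']=200/np.tan(np.radians(c['fov_y']/2))
    c['Rm']=cv2.Rodrigues(np.array(c['rvec'],float))[0]; c['t']=np.array(c['tvec'],float).ravel()
    c['o']=-c['Rm'].T@c['t']; return c
def ray(c,u,v):
    d=c['Rm'].T@np.array([(u-c['cx'])/c['f'],(v-c['cy'])/c['f'],1]); return c['o'],d/np.linalg.norm(d)
def onz(c,u,v,z):
    o,d=ray(c,u,v); return o+d*(z-o[2])/d[2]
def proj(c,p):
    q=c['Rm']@np.array(p,float)+c['t']; return c['f']*q[:2]/q[2]+[c['cx'],c['cy']]
def tri(*rs):
    A=sum(np.eye(3)-np.outer(d,d) for o,d in rs); b=sum((np.eye(3)-np.outer(d,d))@o for o,d in rs)
    return np.linalg.solve(A,b)
E
python3 - <<'E'
from h import *
s=arm.get_state(); print({k:np.round(v,3) for k,v in s.items()}, arm.tip_reach)
ims=[]
for n in("scene","top"):
    c=cam(n); print(n,c['o'].round(3),c['f'],c['cx'],c['cy'],c['Rm'][2].round(3)); cv2.imwrite(f'pics/{n}0.png',c['img'])
E
```

```text
{'clock': np.float64(0.0), 'joint_positions': array([ 1.293,  0.468, -0.012,  1.604,  0.006,  1.071, -0.056]), 'joint_velocities': array([-0.   , -0.   ,  0.   , -0.002,  0.001, -0.001,  0.002]), 'joint_torque': array([ 1.0000e-03, -5.2058e+01, -1.2000e-02, -2.4375e+01, -5.7000e-02,
        1.7000e-02,  0.0000e+00]), 'ee_pos': array([ 0.151, -0.632,  0.302]), 'ee_rot': array([-1.511,  1.569,  1.865]), 'wrist_force': array([-0.492, -0.029,  0.333]), 'wrist_torque': array([-0.011,  0.034, -0.013]), 'width': np.float64(0.092)} 0.0881
scene [0.057 0.716 1.074] 463.08214600888493 321.1041092073976 195.66751443596345 [ 0.368 -0.556 -0.745]
top [ 0.414 -0.021  1.282] 390.78384720949356 321.0422980716706 205.72873650356286 [ 0.086 -0.013 -0.996]
```

View pics/scene0.png

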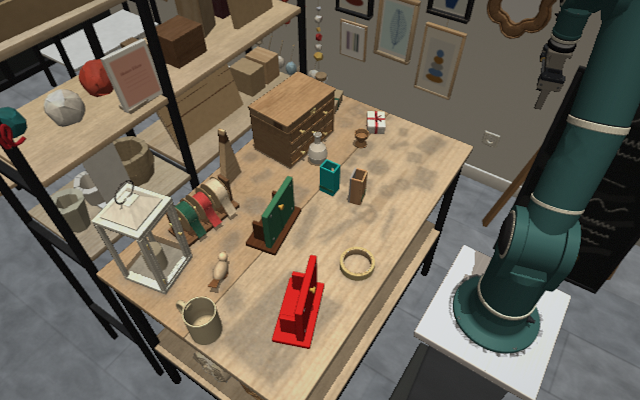

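View pics/top0.png

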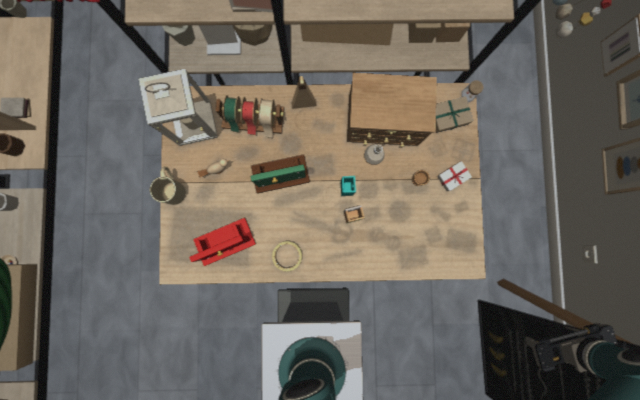

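The wooden pocket is at top (353,214) / scene (357,187). Its look-alike is the turquoise one at top (348,186) / scene (330,177). The green stand is at top (280,174) / scene (275,220), and its look-alike is the red one at top (224,242). By the description I choose the wooden pocket and the green stand, and will check both in one close crop.

```bash
python3 - <<'E'
from h import *
s=cv2.imread('pics/scene0.png');t=cv2.imread('pics/top0.png')
def cr(i,x,y,w,h,k): return cv2.resize(i[y:y+h,x:x+w],None,fx=k,fy=k,interpolation=cv2.INTER_CUBIC)
a=cr(s,235,165,80,90,5); b=cr(s,315,155,60,60,5); c=cr(t,240,145,80,55,5); d=cr(t,330,195,50,40,6)
o=np.zeros((600,800,3),np.uint8)
def put(i,x,y): 
    h=min(i.shape[0],600-y);w=min(i.shape[1],800-x); o[y:y+h,x:x+w]=i[:h,:w]
put(a[:450],0,0);put(b,400,0);put(c,0,330);put(d,420,310)
cv2.imwrite('pics/c1.png',o)
E
```

```text
(no output)
```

View pics/c1.png

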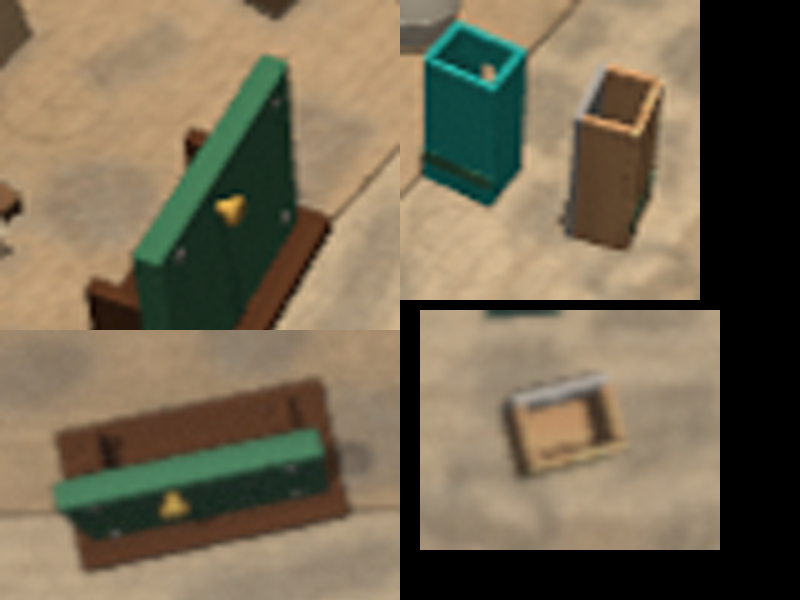

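```bash
python3 - <<'E'
from h import *
T=cam('top');S=cam('scene')
def px(x,y,X,Y,x0,y0,k): return ((x-X+.5)/k-.5+x0,(y-Y+.5)/k-.5+y0)
def pr(n,p): print(n,p.round(4))
# pocket corners top view BL BR FR FL
P=[onz(T,*px(x,y,420,310,330,195,6),.105) for x,y in((508,398),(607,374),(627,441),(524,474))]
for p in P: pr('pk',p)
c=np.mean(P,0); e=(P[0]-P[1])+(P[3]-P[2]); pr('c',c); print('yaw',np.arctan2(-e[0],e[1]))
Q=[onz(S,*px(x,y,400,0,315,155,5),.105) for x,y in((580,120),(608,66),(663,80),(638,136))]
for q in Q: pr('pkS',q)
pr('cS',np.mean(Q,0)); e=Q[1]-Q[0]; print(np.arctan2(e[0],-e[1]))
# board top front edge
G=[onz(T,*px(x,y,0,330,240,145,5),.15) for x,y in((66,514),(324,460),(55,486),(318,430))]
for g in G: pr('gT',g)
e=G[0]-G[1]; print('yaw',np.arctan2(-e[0],e[1]))
H=[onz(S,*px(x,y,0,0,235,165,5),.15) for x,y in((152,264),(287,65),(137,250),(265,56))]
for g in H: pr('gS',g)
e=H[0]-H[1]; print('yaw',np.arctan2(-e[0],e[1]))
st=tri(ray(T,*px(174,506,0,330,240,145,5)),ray(S,*px(230,210,0,0,235,165,5))); pr('stud',st)
# other objects at approx heights
for n,u,v,z in(('vase',375,153,.1),('cup',420,178,.05),('bird',214,168,.04),('turq',348,186,.105)): pr(n,onz(T,u,v,z))
E
```

```text
pk [ 0.5039 -0.1072  0.105 ]
pk [ 0.5153 -0.1575  0.105 ]
pk [ 0.4813 -0.1667  0.105 ]
pk [ 0.4655 -0.1145  0.105 ]
c [ 0.4915 -0.1365  0.105 ]
yaw 0.2599345983678
pkS [ 0.5013 -0.1101  0.105 ]
pkS [ 0.5106 -0.1574  0.105 ]
pkS [ 0.4776 -0.1654  0.105 ]
pkS [ 0.4668 -0.1177  0.105 ]
cS [ 0.4891 -0.1376  0.105 ]
0.19318286042738692
gT [0.5858 0.1614 0.15  ]
gT [0.6157 0.0105 0.15  ]
gT [0.6024 0.1678 0.15  ]
gT [0.6335 0.0138 0.15  ]
yaw 0.19549718885659295
gS [0.5918 0.169  0.15  ]
gS [0.6178 0.0154 0.15  ]
gS [0.604 0.166 0.15 ]
gS [0.6321 0.0165 0.15  ]
yaw 0.16820946863281705
stud [0.594  0.1013 0.1252]
vase [ 0.6765 -0.2059  0.1   ]
cup [ 0.6046 -0.3554  0.05  ]
bird [0.6475 0.3033 0.04  ]
turq [ 0.5746 -0.1201  0.105 ]
```

```bash
cat >> h.py <<'E'
def delta(tcp,yaw,s=None):
    """shift (cm, tool axes) and turn (deg about tool x) to bring TCP to tcp with tool y along +-(pocket y at yaw)"""
    s=s or arm.get_state(); M=R.from_euler('xyz',s['ee_rot']).as_matrix()
    sh=M.T@(np.array(tcp)-s['ee_pos'])*100
    ty=M.T@np.array([-np.sin(yaw),np.cos(yaw),0]); a=np.degrees(np.arctan2(ty[2],ty[1])); a=(a+90)%180-90
    return sh.round(2),a.round(2)
E
python3 - <<'E'
from h import *
s=arm.get_state(); print(R.from_euler('xyz',s['ee_rot']).as_matrix().round(3))
print(delta([.49,-.137,.26],.21))
c=cam('wrist');print(c['o'],c['Rm'][2],c['f'])
E
```

```text
[[-0.     0.233 -0.973]
 [ 0.001 -0.973 -0.233]
 [-1.    -0.001  0.   ]]
(array([  4.25, -40.25, -44.47]), np.float64(1.42))
[ 0.22633872 -0.61460358  0.38422804] [-0.26486562 -0.06139008 -0.96232919] 351.1451492568625
```

{"name": "arm_command", "arguments": {"moves": [[0,-4,-4.4,0],[0,-8,-8.8,0.5],[0.5,-12,-13.2,1],[1,-16,-17.6,1.4],[1.5,-20,-22,1.4],[2,-24,-26.4,1.4],[2.5,-28,-30.8,1.4],[3,-32,-35,1.4],[3.5,-36,-39.5,1.4],[4.2,-40.2,-44.4,1.4],[4.2,-40.2,-44.4,1.4],[4.2,-40.2,-44.4,1.4]], "gripper": 1}}

```text
clock: 1.45
ee_pos: [0.4899, -0.1369, 0.2608]
ee_rot: [2.257, 1.57, -0.674]
wrist_force: [0.6, 0.3, 0.8]
width: 0.0919
```

```bash
python3 - <<'E'
from h import *
c=cam('wrist'); cv2.imwrite('pics/w1.png',c['img']); s=arm.get_state(); print(s['clock'],s['ee_pos'],s['joint_positions'].round(2),s['wrist_force'].round(2))
print(delta([.49,-.137,.146],.21),c['o'])
np.savez('w1',**{k:c[k] for k in('f','cx','cy','Rm','t','o')})
E
```

```text
1.5 [ 0.49408779 -0.1284465   0.26059954] [ 0.46  0.31 -0.32  1.97  0.12  0.88 -1.27] [4.22 5.74 0.42]
(array([11.45,  0.79,  0.64]), np.float64(0.61)) [ 0.5655089  -0.12128248  0.34299067]
```

View pics/w1.png

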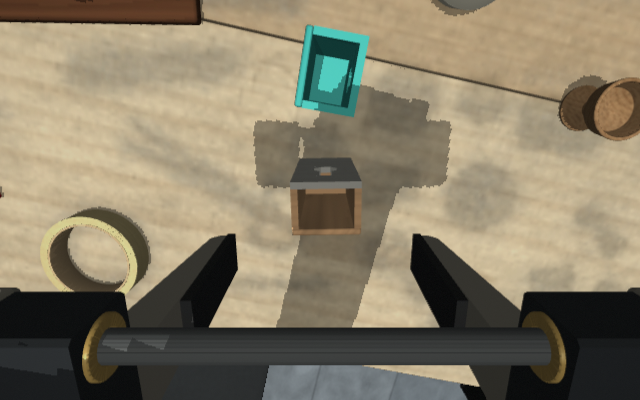

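```bash
python3 - <<'E'
from h import *
w=np.load('w1.npz'); w={k:w[k] for k in w}
P=[onz(w,u,v,.105) for u,v in((290.5,186),(361.5,186),(361.5,234.5),(290.5,234.5))]
print(np.round(P,4)); print(np.mean(P,0)); e=P[0]-P[1]+P[3]-P[2]; yaw=np.arctan2(-e[0],e[1]); print(yaw,np.linalg.norm(e)/2)
c=np.mean(P,0); s=arm.get_state(); print(s['clock'],s['ee_pos'],s['wrist_force']); print(delta([c[0],c[1],.146],yaw))
E
```

```text
[[ 0.5042 -0.1107  0.105 ]
 [ 0.5145 -0.1591  0.105 ]
 [ 0.4793 -0.1676  0.105 ]
 [ 0.4686 -0.1173  0.105 ]]
[ 0.49165475 -0.13864764  0.105     ]
0.20907452296368015 0.05047672706848284
1.5 [ 0.49408779 -0.1284465   0.26059954] [4.22047269 5.73626052 0.4163092 ]
(array([11.45,  0.98,  0.52]), np.float64(0.67))
```

{"name": "arm_command", "arguments": {"moves": [[0,0,0,0],[0,0,0,0],[0,0,0,0]]}}

```text
clock: 1.8
ee_pos: [0.4883, -0.1402, 0.2607]
ee_rot: [0.792, 1.57, -2.142]
wrist_force: [0.8, 0.6, -0.2]
width: 0.092
```

```bash
python3 - <<'E'
from h import *
s=arm.get_state(); print(s['clock'],s['ee_pos'],s['wrist_force']); print(delta([.4916,-.1386,.146],.205))
E
```

```text
1.8 [ 0.48832752 -0.14017705  0.26073488] [ 0.78376773  0.62298841 -0.19531073]
(array([11.47, -0.09, -0.36]), np.float64(0.15))
```

{"name": "arm_command", "arguments": {"moves": [[2,0,-0.1,0],[4,0,-0.2,0],[6,0,-0.2,0],[8,0,-0.2,0],[8,0,-0.2,0],[8,0,-0.2,0],[8,0,-0.2,0]]}}

```text
clock: 2.5
ee_pos: [0.4915, -0.1389, 0.1819]
ee_rot: [2.536, 1.569, -0.397]
wrist_force: [0.3, -0.1, 0.1]
width: 0.0919
```

```bash
python3 - <<'E'
from h import *
s=arm.get_state(); print(s['clock'],s['ee_pos'],s['joint_velocities'].round(3)); print(delta([.4916,-.1386,.146],.205))
E
```

```text
2.5 [ 0.49145366 -0.13893564  0.18185127] [-0.003 -0.007 -0.001 -0.002  0.002 -0.003 -0.001]
(array([ 3.59, -0.03, -0.02]), np.float64(0.23))
```

{"name": "arm_command", "arguments": {"moves": [[1.2,0,0,0],[2.4,0,0,0.2],[3.5,0,0,0.2],[3.5,0,0,0.2],[3.5,0,0,0.2]]}}

```text
clock: 3.0
ee_pos: [0.4908, -0.1379, 0.1451]
ee_rot: [-0.522, 1.57, 2.826]
wrist_force: [1.1, 0.1, 0.5]
width: 0.092
```

{"name": "arm_command", "arguments": {"moves": [[0,0,0,0],[0,0,0,0],[0,0,0,0],[0,0,0,0],[0,0,0,0],[0,0,0,0]], "gripper": 0.4, "grip_force": 25}}

```text
clock: 3.6
ee_pos: [0.4911, -0.1382, 0.1459]
ee_rot: [2.173, 1.571, -0.761]
wrist_force: [0.1, -0.7, 1.0]
width: 0.05
```

```bash
python3 - <<'E'
from h import *
s=arm.get_state(); print(s['clock'],s['ee_pos'],s['width'],s['wrist_force'])
E
```

```text
3.6 [ 0.49107416 -0.13819675  0.14585469] 0.04996545994143548 [ 0.08282264 -0.69252364  0.95689388]
```

{"name": "arm_command", "arguments": {"moves": [[-1,0,0,0],[-2.5,0,0,0],[-4,0,0,0],[-5.5,0,0,0],[-6.7,0,0,0],[-6.7,0,0,0],[-6.7,0,0,0]]}}

```text
clock: 4.3
ee_pos: [0.4908, -0.1382, 0.2127]
ee_rot: [1.33, 1.571, -1.605]
wrist_force: [-0.1, -0.1, -3.7]
width: 0.0497
```

```bash
python3 - <<'E'
from h import *
s=arm.get_state(); print(s['clock'],s['ee_pos'],s['width'],s['wrist_force'],delta([.5366,.0902,.213],.185))
E
```

```text
4.3 [ 0.49083659 -0.13816307  0.21274166] 0.049745004932624015 [-0.13663298 -0.11591446 -3.66842151] (array([ -0.03, -21.41,  -9.17]), np.float64(1.24))
```

{"name": "arm_command", "arguments": {"moves": [[0,-1.5,-0.6,0],[0,-4,-1.7,0.3],[0,-7,-3,0.6],[0,-10,-4.3,0.9],[0,-13,-5.6,1.2],[0,-16,-6.9,1.2],[0,-18.5,-7.9,1.2],[0,-20.3,-8.7,1.2],[0,-21.4,-9.2,1.2],[0,-21.4,-9.2,1.2],[0,-21.4,-9.2,1.2],[0,-21.4,-9.2,1.2]]}}

```text
clock: 5.5
ee_pos: [0.5369, 0.0886, 0.2124]
ee_rot: [0.668, 1.57, -2.289]
wrist_force: [-0.5, -0.5, -2.9]
width: 0.0501
```

```bash
python3 - <<'E'
from h import *
s=arm.get_state(); print(s['clock'],s['ee_pos'],s['joint_velocities'].round(3),s['wrist_force'],delta([.5366,.0902,.213],.185))
S=cam('scene');T=cam('top');W=cam('wrist')
cv2.imwrite('pics/s2.png',S['img']);cv2.imwrite('pics/t2.png',T['img']);cv2.imwrite('pics/w2.png',W['img'])
o=np.zeros((600,800,3),np.uint8)
def cr(i,x,y,w,h,k): return cv2.resize(i[y:y+h,x:x+w],None,fx=k,fy=k,interpolation=cv2.INTER_CUBIC)
o[:,:480]=cr(S['img'],240,160,80,100,6); o[:200,480:800]=cr(T['img'],240,150,80,50,4); o[200:400,480:]=cv2.resize(W['img'],(320,200))
cv2.imwrite('pics/c2.png',o)
E
```

```text
5.5 [0.53694805 0.08858743 0.212382  ] [ 0.005 -0.004 -0.002 -0.003 -0.003 -0.002 -0.003] [-0.52682255 -0.50651807 -2.85237713] (array([-0.06, -0.16,  0.  ]), np.float64(-0.07))
```

View pics/c2.png

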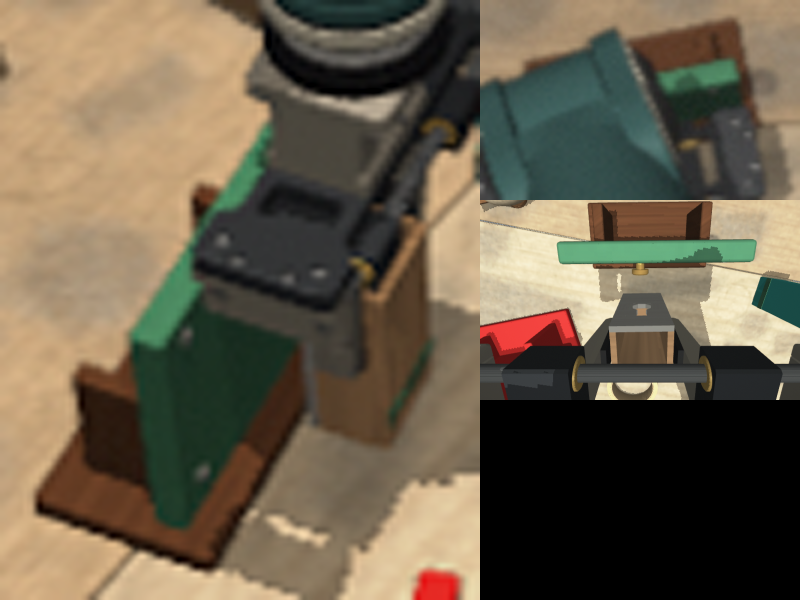

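```bash
python3 - <<'E'
from h import *
i=cv2.imread('pics/w2.png'); cv2.imwrite('pics/c3.png',cv2.resize(i[60:330,140:560][:,30:],None,fx=2,fy=2,interpolation=cv2.INTER_CUBIC))
E
```

```text
(no output)
```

View pics/c3.png

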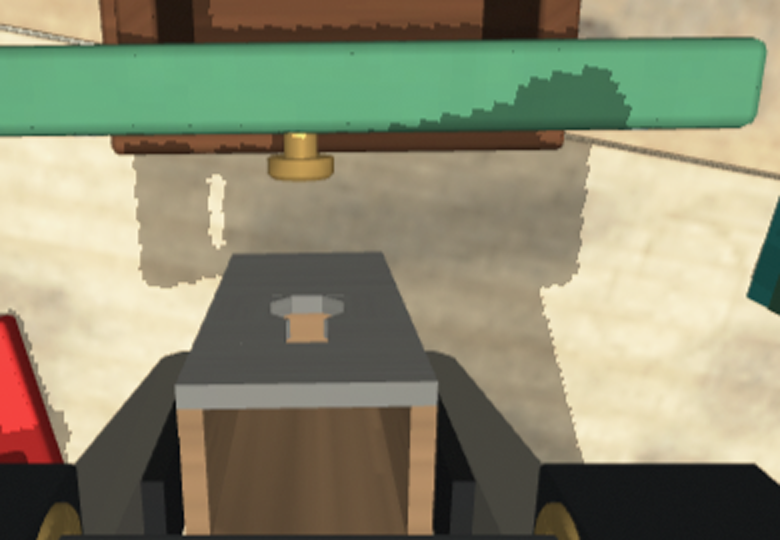

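```bash
python3 - <<'E'
from h import *
W=cam('wrist'); s=arm.get_state(); print(s['clock'],s['ee_pos'],W['o'].round(4),W['Rm'][2].round(3))
np.savez('w2',**{k:W[k] for k in('f','cx','cy','Rm','t','o')})
f=lambda x,y:(x/2-.25+170,y/2-.25+60)
A=onz(W,*f(10,135),.15);B=onz(W,*f(755,128),.15); e=A-B; yb=np.arctan2(-e[0],e[1]); print('board',A,B,yb)
C=onz(W,*f(177,385),.105+s['ee_pos'][2]-.146);D=onz(W,*f(437,382),.105+s['ee_pos'][2]-.146); e=C-D; yp=np.arctan2(-e[0],e[1]); print('plate',C,D,yp,np.linalg.norm(e))
n=np.array([np.cos(yb),np.sin(yb),0]);t=np.array([-n[1],n[0],0])
M=A-t*0
hz=s['ee_pos'][2]-.088
for z in(.12,.125,.13):
    L=onz(W,*f(267,167),z);Rr=onz(W,*f(333,167),z); print(z,'stud t',(L+Rr)@t/2,'wid',(L-Rr)@t,'front dist',[(onz(W,*f(300,v),z)-A)@n for v in(158,180)])
L=onz(W,*f(271,306),hz);Rr=onz(W,*f(343,306),hz);print('key t',(L+Rr)@t/2,(L-Rr)@t,'pred',s['ee_pos']@t,'plate t',(C+D)@t/2,'plate dist',((C+D)/2-A)@n,'TCP dist',(s['ee_pos']-A)@n)
# scene0 brass
S=cam('scene'); i=cv2.imread('pics/scene0.png'); h=cv2.cvtColor(i,cv2.COLOR_BGR2HSV)[195:220,270:295].astype(int)
m=(h[...,0]<30)&(h[...,1]>90)&(h[...,2]>70)
ys,xs=np.nonzero(m); print(len(xs),xs.min()+270,xs.max()+270,ys.min()+195,ys.max()+195,xs.mean()+270,ys.mean()+195)
for y in range(25): 
    if m[y].any(): print(y+195,''.join('#' if v else '.' for v in m[y]),h[y][m[y]][:,2])
st0=A+t*((onz(W,*f(300,167),.125)-A)@t); st0[2]=.125
for d in(12,9.5,7,0):
    print(d,proj(S,st0-n*d/1000))
for p,q in((A,1),): 
    m0=(A+B)/2; print('corners scene', )
E
```

```text
5.7 [0.53713879 0.0892846  0.21276185] [0.6131 0.1027 0.2948] [-0.267 -0.049 -0.962]
board [0.59154996 0.16010073 0.15      ] [0.62037561 0.01216749 0.15      ] 0.19244437210349732
plate [0.55364314 0.11701281 0.17176185] [0.56326413 0.06851104 0.17176185] 0.19582171733989204 0.049446792480240184
0.12 stud t -0.01431113835755125 wid 0.01634179467997565 front dist [np.float64(-0.008346238165718169), np.float64(-0.0137725998048027)]
0.125 stud t -0.01437246811820829 wid 0.015874439740781406 front dist [np.float64(-0.00781535889392332), np.float64(-0.013086533360268136)]
0.13 stud t -0.0144337978788653 wid 0.015407084801587149 front dist [np.float64(-0.007284479622128583), np.float64(-0.012400466915733464)]
key t -0.015720480655958033 0.018322983485787907 pred -0.015096100850442868 plate t -0.015759617654803396 plate dist -0.04536448786940054 TCP dist -0.06695092950463849
70 270 294 195 219 284.54285714285714 209.24285714285713
195 ##....................... [190 162]
196 ###...................... [186 165  84]
197 ###...................... [189 167  88]
198 ##....................... [19
[... 226 characters left out ...]
153  71]
207 .........####............ [126 177 186 120]
208 ..........###............ [119 142  92]
209 ..........###............ [ 77 100  73]
210 ........................# [79]
211 ........................# [91]
212 .......................## [89 90]
213 .......................## [93 92]
214 ......................### [89 91 93]
215 .....................#### [81 91 92 95]
216 .....................#### [90 90 93 97]
217 ....................##### [90 89 92 96 97]
218 ....................##### [90 90 95 97 94]
219 ...................###### [93 90 91 98 96 80]
12 [281.87297247 206.97217288]
9.5 [281.03592234 206.69907108]
7 [280.19972798 206.42624848]
0 [277.86292537 205.663827  ]
corners scene
```

{"name": "arm_command", "arguments": {"moves": [[0,-0.05,-0.5,0],[0,-0.1,-1.0,0],[0,-0.1,-1.5,0],[0,-0.1,-2.0,0],[0,-0.1,-2.5,0],[0,-0.1,-2.5,0],[0,-0.1,-2.5,0],[0,-0.1,-2.5,0],[0,-0.1,-2.5,0]]}}

```text
clock: 6.65
ee_pos: [0.5613, 0.0958, 0.2127]
ee_rot: [0.351, 1.571, -2.604]
wrist_force: [-0.4, -0.3, -2.5]
width: 0.0498
```

```bash
python3 - <<'E'
from h import *
W=cam('wrist'); s=arm.get_state(); print(s['clock'],s['ee_pos'],s['wrist_force'],s['joint_velocities'].round(3))
np.savez('w3',**{k:W[k] for k in('f','cx','cy','Rm','t','o')})
cv2.imwrite('pics/w3.png',cv2.resize(W['img'][100:300,220:420],None,fx=3,fy=3,interpolation=cv2.INTER_CUBIC))
S=cam('scene')
E
```

```text
6.7 [0.561355   0.09574501 0.21274563] [-0.29981496  1.07908777 -2.6136294 ] [ 0.001 -0.001  0.001 -0.003 -0.001  0.001  0.002]
```

View pics/w3.png

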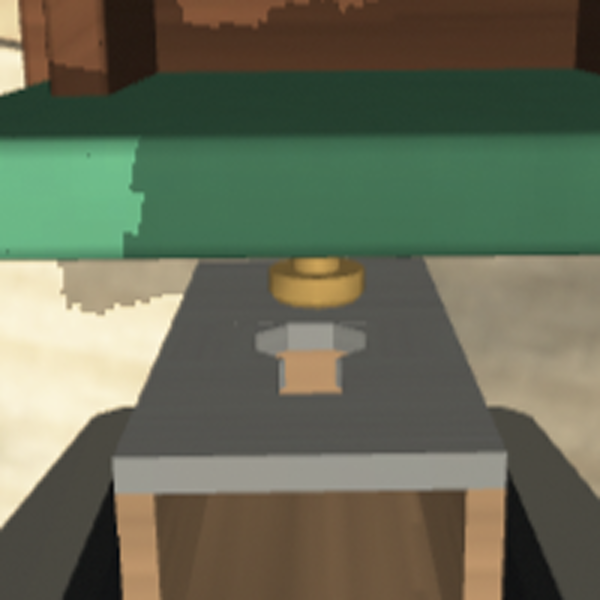

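```bash
python3 - <<'E'
from h import *
w=np.load('w3.npz'); W={k:w[k] for k in w}; s=arm.get_state()
f=lambda x,y:(x/3-1/3+220,y/3-1/3+100)
A=onz(W,*f(10,260),.15);B=onz(W,*f(590,256),.15);e=A-B;print('yb',np.arctan2(-e[0],e[1]))
yb=.194
n=np.array([np.cos(yb),np.sin(yb),0]);t=np.array([-n[1],n[0],0])
zp=s['ee_pos'][2]-.041; C=onz(W,*f(114,457),zp);D=onz(W,*f(506,452),zp);e=C-D;print('yp',np.arctan2(-e[0],e[1]),np.linalg.norm(e)); 
o,d=ray(W,*f(311,340)); P=(C+D)/2; K=o+d*(((P-o)@n)/(d@n)); print('key',K,'TCPz',s['ee_pos'][2],'K.t',K@t,'plate t',P@t,'plate dist',(P-A)@n,(P-s['ee_pos'])@n)
# vertical extents of keyhole rows on the plate plane
for v in(323,358,394):
    o,d=ray(W,*f(311,v)); print(v,(o+d*(((P-o)@n)/(d@n)))[2])
for z in(.12,.125,.13):
    L=onz(W,*f(269,282),z);Q=onz(W,*f(363,282),z);print(z,(L+Q)@t/2,(L-Q)@t,[(onz(W,*f(316,v),z+.0075)-A)@n for v in(270,306)])
E
```

```text
yb 0.19217955055399033
yp 0.19904343512687217 0.049679554530077344
key [0.58278972 0.09955915 0.12508609] TCPz 0.21277933485550826 K.t -0.014661831081298324 plate t -0.014578075757449769 plate dist -0.02040963922792661 0.021713219210422064
323 0.11533188770191263
358 0.13440477027374373
394 0.15048873895342144
0.12 -0.015595089633130691 0.016143201363457493 [np.float64(-0.007572979636346268), np.float64(-0.01371634948824553)]
0.125 -0.015589671841461131 0.015681514928363047 [np.float64(-0.006300025306818598), np.float64(-0.012259823170426534)]
0.13 -0.015584254049791515 0.015219828493268592 [np.float64(-0.00502707097729093), np.float64(-0.01080329685260765)]
```

{"name": "arm_command", "arguments": {"moves": [[0.02,0.03,-0.1,0],[0.03,0.07,-0.3,0],[0.03,0.07,-0.5,0],[0.03,0.07,-0.7,0],[0.03,0.07,-0.8,0],[0.03,0.07,-0.9,0],[0.03,0.07,-0.95,0],[0.03,0.07,-0.95,0]]}}

```text
clock: 7.55
ee_pos: [0.571, 0.0969, 0.2124]
ee_rot: [0.188, 1.571, -2.768]
wrist_force: [-0.2, 0.2, -2.5]
width: 0.0498
```

```bash
cat > st.py <<'E'
from h import *
s=arm.get_state(); yb=.194; n=np.array([np.cos(yb),np.sin(yb),0]);t=np.array([-n[1],n[0],0]); p=s['ee_pos'];F=s['wrist_force']
print('t',s['clock'],'n %.4f t %.4f z %.4f'%(p@n,p@t,p[2]),'F n %.1f t %.1f z %.1f'%(F@n,F@t,F[2]),'tau',s['wrist_torque'].round(2),'w',s['width'].round(4))
E
python3 st.py
```

```text
Traceback (most recent call last):
  File "st.py", line 3, in <module>
    print('t',s['clock'],'n %.4f t %.4f z %.4f'%(p@n,p@t,p[2]),'F n %.1f t %.1f z %.1f'%(F@n,F@t,F[2]),'tau',s['wrist_torque'].round(2),'w',s['width'].round(4))
                                                                                                                                            ^^^^^^^^^^^^^^^^
AttributeError: 'float' object has no attribute 'round'
```

{"name": "arm_command", "arguments": {"moves": [[0,0,-0.05,0],[0,0,-0.1,0],[0,0,-0.15,0],[0,0,-0.2,0],[0,0,-0.2,0]]}}

```text
clock: 8.05
ee_pos: [0.573, 0.0972, 0.2124]
ee_rot: [0.816, 1.571, -2.14]
wrist_force: [0.4, -0.1, -3.3]
width: 0.0497
```

```bash
sed -i "s/s\['width'\].round(4)/round(s['width'],4)/" st.py; python3 st.py
```

```text
t 8.05 n 0.5810 t -0.0151 z 0.2124 F n 0.4 t -0.2 z -3.3 tau [-0.03  0.02 -0.02] w 0.0497
```

{"name": "arm_command", "arguments": {"moves": [[0,0,-0.05,0],[0,0,-0.1,0],[0,0,-0.15,0],[0,0,-0.2,0],[0,0,-0.25,0],[0,0,-0.3,0],[0,0,-0.3,0]]}}

```text
clock: 8.75
ee_pos: [0.576, 0.0978, 0.2124]
ee_rot: [3.101, 1.571, 0.145]
wrist_force: [-0.6, -0.5, -1.9]
width: 0.05
```

```bash
python3 st.py
```

```text
t 8.75 n 0.5840 t -0.0150 z 0.2124 F n -0.7 t -0.4 z -1.9 tau [-0.02  0.02 -0.01] w 0.05
```

{"name": "arm_command", "arguments": {"moves": [[0,0,-0.05,0],[0,0,-0.1,0],[0,0,-0.15,0],[0,0,-0.2,0],[0,0,-0.25,0],[0,0,-0.3,0],[0,0,-0.35,0],[0,0,-0.4,0],[0,0,-0.4,0]]}}

```text
clock: 9.65
ee_pos: [0.5799, 0.0985, 0.2124]
ee_rot: [-1.3, 1.571, 2.027]
wrist_force: [-0.1, -0.3, -2.2]
width: 0.0501
```

```bash
python3 st.py
```

```text
t 9.65 n 0.5880 t -0.0151 z 0.2124 F n -0.1 t -0.2 z -2.2 tau [ 0.05 -0.    0.01] w 0.0501
```

Still free; the head is in the hole. I'll creep on in 0.5 mm steps to the board.

{"name": "arm_command", "arguments": {"moves": [[0,0,-0.05,0],[0,0,-0.1,0],[0,0,-0.15,0],[0,0,-0.15,0],[0,0,-0.15,0]]}}

```text
clock: 10.15
ee_pos: [0.5808, 0.0987, 0.2122]
ee_rot: [0.082, 1.569, -2.874]
wrist_force: [-3.6, -0.3, -0.9]
width: 0.0502
```

```bash
python3 st.py
```

```text
t 10.15 n 0.5889 t -0.0151 z 0.2122 F n -3.6 t 0.4 z -0.9 tau [-0.15  0.61 -0.03] w 0.0502
```

{"name": "arm_command", "arguments": {"moves": [[0,0,0.05,0],[0.2,0,0.05,0],[0.4,0,0.05,0],[0.6,0,0.05,0],[0.8,0,0.05,0],[0.8,0,0.05,0]]}}

```text
clock: 10.75
ee_pos: [0.5807, 0.0986, 0.2039]
ee_rot: [0.059, 1.57, -2.897]
wrist_force: [-1.5, -0.8, -3.2]
width: 0.0501
```

```bash
python3 st.py
```

```text
t 10.75 n 0.5888 t -0.0152 z 0.2039 F n -1.7 t -0.5 z -3.2 tau [-0.09  0.41  0.01] w 0.0501
```

{"name": "arm_command", "arguments": {"moves": [[0.2,0,0,0],[0.4,0,0,0],[0.6,0,0,0],[0.8,0,0,0],[0.9,0,0,0],[0.9,0,0,0]]}}

```text
clock: 11.35
ee_pos: [0.5807, 0.0987, 0.1951]
ee_rot: [-0.121, 1.57, -3.076]
wrist_force: [-2.0, -0.5, -2.2]
width: 0.0498
```

```bash
python3 st.py
```

```text
t 11.35 n 0.5888 t -0.0151 z 0.1951 F n -2.1 t -0.1 z -2.2 tau [-0.1   0.53 -0.06] w 0.0498
```

{"name": "arm_command", "arguments": {"moves": [[0.1,0,0,0],[0.2,0,0,0],[0.25,0,0,0],[0.25,0,0,0]]}}

```text
clock: 11.75
ee_pos: [0.5807, 0.0987, 0.1928]
ee_rot: [0.295, 1.57, -2.66]
wrist_force: [-4.8, -1.1, -1.6]
width: 0.0497
```

```bash
python3 st.py
```

```text
t 11.75 n 0.5888 t -0.0151 z 0.1928 F n -4.9 t -0.1 z -1.6 tau [-0.18  0.75 -0.05] w 0.0497
```

{"name": "arm_command", "arguments": {"moves": [[0.05,0,0.03,0],[0.1,0,0.03,0],[0.1,0,0.03,0]]}}

```text
clock: 12.05
ee_pos: [0.5806, 0.0987, 0.1919]
ee_rot: [-3.066, 1.57, 0.262]
wrist_force: [-2.1, -0.7, -0.7]
width: 0.0501
```

```bash
python3 st.py
```

```text
t 12.05 n 0.5888 t -0.0151 z 0.1919 F n -2.2 t -0.3 z -0.7 tau [-0.14  0.62 -0.08] w 0.0501
```

{"name": "arm_command", "arguments": {"moves": [[0.05,0,0,0],[0.1,0,0,0],[0.1,0,0,0]]}}

```text
clock: 12.35
ee_pos: [0.5807, 0.0987, 0.1914]
ee_rot: [2.845, 1.57, -0.111]
wrist_force: [-5.3, -1.6, 4.0]
width: 0.0498
```

```bash
python3 st.py
```

```text
t 12.35 n 0.5888 t -0.0151 z 0.1914 F n -5.5 t -0.6 z 4.0 tau [-0.28  0.97 -0.05] w 0.0498
```

{"name": "arm_command", "arguments": {"moves": [[-0.04,0,0.05,0],[-0.04,0,0.05,0]]}}

```text
clock: 12.55
ee_pos: [0.5805, 0.0987, 0.1915]
ee_rot: [-3.062, 1.569, 0.265]
wrist_force: [-2.2, 1.2, 1.5]
width: 0.0503
```

{"name": "arm_command", "arguments": {"moves": [[0,0,0,0],[0,0,0,0],[0,0,0,0],[0,0,0,0],[0,0,0,0],[0,0,0,0]], "gripper": 0.85}}

```text
clock: 13.15
ee_pos: [0.5801, 0.0986, 0.1913]
ee_rot: [-3.043, 1.571, 0.285]
wrist_force: [0.1, 0.2, 1.2]
width: 0.0779
```

```bash
python3 - <<'E'
exec(open('st.py').read())
W=cam('wrist'); cv2.imwrite('pics/w4.png',W['img'])
E
```

```text
t 13.15 n 0.5882 t -0.0151 z 0.1913 F n 0.2 t 0.2 z 1.2 tau [ 0.03 -0.   -0.01] w 0.0779
```

View pics/w4.png

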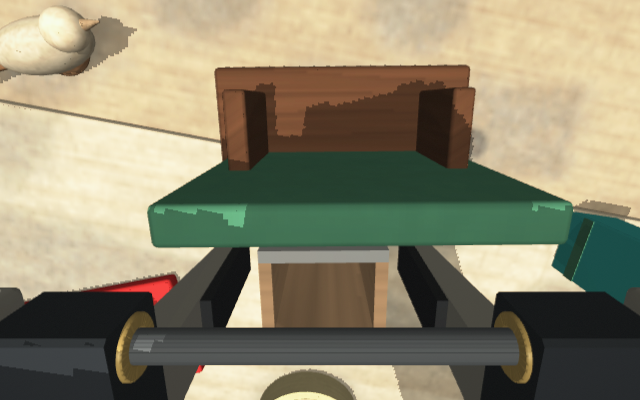

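The pocket hangs flat against the board with the fingers clear of both sides. I'll withdraw straight up.

{"name": "arm_command", "arguments": {"moves": [[-0.5,0,0,0],[-2,0,0,0],[-4,0,0,0],[-6.5,0,0,0],[-9,0,0.5,0],[-12,0,2,0],[-14,0,4,0],[-15,0,7,0],[-15,0,10,0],[-15,0,13,0],[-15,0,15,0],[-15,0,15,0]]}}

```text
clock: 14.4
ee_pos: [0.4308, 0.0706, 0.3427]
ee_rot: [2.237, 1.569, -0.719]
wrist_force: [0.1, 0.5, -0.6]
width: 0.0783
```

```bash
python3 - <<'E'
exec(open('st.py').read())
W=cam('wrist');S=cam('scene')
o=np.zeros((400,800,3),np.uint8); o[:250,:400]=cv2.resize(W['img'],(400,250)); o[:,400:]=cv2.resize(S['img'][150:250,230:330],(400,400),interpolation=cv2.INTER_CUBIC)
o[250:,:400]=cv2.resize(S['img'],(240,150))[:,:240].repeat(1,0) if 0 else cv2.resize(S['img'][120:300,200:400],(400,150))
cv2.imwrite('pics/f.png',o)
E
```

```text
t 14.4 n 0.4363 t -0.0138 z 0.3427 F n 0.2 t 0.5 z -0.6 tau [-0.03 -0.04  0.01] w 0.0783
```

View pics/f.png

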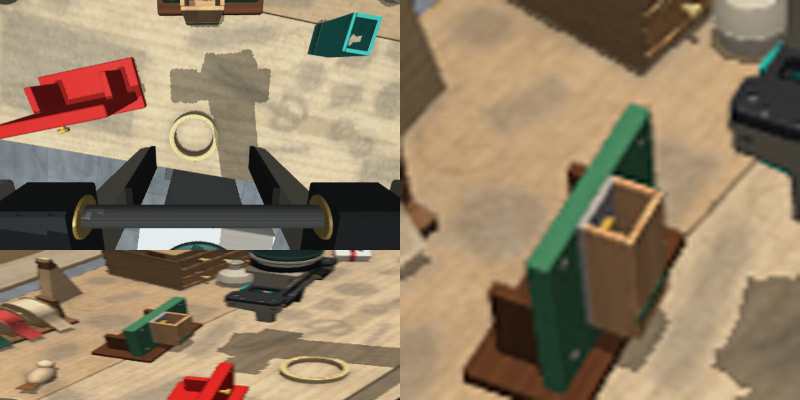

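```bash
python3 -c "
from workcell import arm
print(arm.finish_job())"
```

```text
the job is handed in; nothing more can be done
None
```

The wooden pencil pocket is hanging on the green stand's stud, upright and released, and the job was handed in at about 14.5 s of the 51 s allowed.

- **Finding the stud:** I lined the keyhole up with the stud by wrist camera. The large end went over the head without resistance.
- **Pressing and sliding:** The back plate met the board at about 3.6 N. I then slid the pocket down until it bottomed. The highest forces I read at the wrist, at the end of each move, were 5.5 N towards the board and 4 N upward at home, against the 30 N limit.
- **Final position:** By arm position, the large end's centre was about 21 mm below the mark, which is where the pocket should be home.
- **Last checks:** The final picture shows the plate flat on the board, the pocket upright, the brass head inside the pocket, and the gripper well clear. The bird and vase look upright in place, and nothing came near the egg cup. I did not measure their final positions.
- **Disagreements:** Two wrist views differed by about 1 mm on the stud's sideways position, and I used the closer one. Estimates of its height ranged from about 122 to 126 mm. I aimed near 124.5 mm and it went in first time.

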